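Find the high spot of the coffee machine's eccentric shaft

ROBOT

A 6-joint arm with a two-finger parallel gripper is mounted at the origin on the work surface; the furniture and walls round the work are solid. World frame = base frame: x ahead of the robot, y to its left, z up, the work surface at z = 0. Lengths are in mm, angles in degrees, forces in N, time in s.
With the tool pointing down it reaches from about 350 to 850 mm from the base axis. Payload 8.1 kg.
Tool frame: the origin (TCP) lies between the finger pads; the fingertips stand 11 mm ahead of it and the grasp point (between the pads) lies 8 mm behind it; z points along the fingers, y is the line along which they close (so a half turn about z gives the same grasp; the last joint's range is limited). The gripper opens to 85 mm and grips with 20 to 120 N. Pads are 22 mm wide; open, the fingers measure 114 mm over their backs; the gripper's body (76 mm by 85 mm) begins 54 mm behind the grasp point. The pads swing forward as they close: fully open they stand 13 mm farther back than shut.
Start: joints at [60.367, 7.471, 85.268, -0, 87.261, -4.893], TCP at [251.084, 544.943, 242.292] pointing down, gripper open.
Joint ranges: [-169.43, 169.43], [-51.17, 129.36], [1.28, 143.12], [-76.62, 256.62], [0, 156.53], [-152.29, 152.29]. Speed limits (degrees/s): [136.94, 136.94, 159.86, 180, 180, 180].

INTERFACE

Orientations are given as [roll, pitch, yaw] about the fixed x, y, z axes, in that order (R = Rz(yaw) Ry(pitch) Rx(roll)).
In Python, from bench import r, snapshot, get_calibration gives the robot as it stands.
- The arm moves only by the tool step_arm, never from a script. Its argument "rows" is a list of rows, each a list of 2 entries, a list of its own where there are three numbers: the shift along the tool's x, y, z in mm, then the turn about the tool's z in degrees. In form: [[[tx, ty, tz], yaw], ...]. A call has 1 to 12 rows; each row is the pose to reach, as a shift and turn from the pose commanded when the call began, along the tool's axes at that moment; what a row does not reach only later rows make up. A row lasts 1/10 s, in which the tool goes at most 50 mm and 8.59 degrees, less where a joint would pass 70% of its speed; a pose out of reach is approached as far as the arm can. A call with a gripper value outside its range is refused whole. "fingers" is the opening, from 0 (shut) to 1 (fully open), set as the call begins (left out, the last holds). The fingers move at their own pace and stop on an object; "squeeze" is the grip in N (left out, the last holds). Time passes only in rows, so rows that repeat a pose let the fingers close. It gives the time, the measured TCP pose, the force, the opening and the grip force at its end, in the units of the state.
- r.sense(): the state, without advancing time (a new reading comes with each control period).
- snapshot(name): name is "side" or "top"; returns the picture (480x640x3 uint8, blue, green, red); there is no depth.
- get_calibration(name): a dict with "fovy" (degrees; the focal length in pixels is half the picture's height over the tangent of half this angle, whatever the lens; pixels are square), "cx", "cy" (the principal point, pixels), "eye" and "orientation" of the camera in the world. Camera axes: x right, y up, looking along -z (the intrinsics and any distortion apply to the point x, -y, -z); pixel columns grow to the right and rows downward; lengths in mm; the calibration is good to about 2 mm. A picture is of the moment at which its call begins. get_calibration takes no time and is no camera call.
- r.hand_in(): hands the job in; it is judged then, once.
The state is a dict: "time": time; "joint_pos": joint angles; "qd": joint speeds; "joint_efforts": joint torques, N m; "tool_pos": TCP position; "tcp_rot": TCP orientation; "ft_force": force on the tool from outside, world axes, zero at the start; "wrist_torque": the same for the moment, N m; "finger_gap": finger opening in mm; "grip_force": force on a finger pad.
Only numpy, scipy, OpenCV 4.12 (cv2) and the standard library are available. Lean on these libraries where they do the work, as an engineer would, in place of code of your own. Each camera call takes 0.05 s, during which the arm holds its last target. There are 200 camera calls.

TASK

The coffee machine's eccentric shaft stands on centres in the small test fixture, with a dial gauge drawn back on its slide. Push the gauge in by its upright end plate until its plunger bears on the shaft's disc and the pointer has swung about 1 rad (three small divisions) from rest; then turn the shaft by pushing the upright peg of the driver round, watching the pointer, until the disc's highest spot lies under the plunger, and leave it standing there, untouched. Only push, never pinch or force anything (stay below 30 N), never run the plunger to the end of its travel, and leave the things around where they are.

Things in the scene. Friction and masses are not known exactly. Their poses are not given: they have to be found in the camera images.
- fixture: Aluminium fixture fixed to the worktop: base 96 mm (x) by 285 mm (y, from -60 to +225) by 14 mm. Origin on the underside below the shaft's axis; +y points from the shaft to the gauge, z up. A bridge over the origin (94 mm in x, 46 in y, top 84 mm up) holds the upright shaft. The robot's contact force on all of it (shaft, driver, gauge too) must stay below 30 N.
- driver: Dark steel arm clamped at an arbitrary angle on the shaft's top, above the bridge; it turns with the shaft, any number of turns either way. Origin on the axis 88 mm above the worktop; z up, +x along the arm to the peg. Arm 16 mm wide, top 99 mm up; hub 30 mm across, up to 108 mm. Steady drag 0.12 N m (2 to 3 N at the peg); stays where it is left, against the plunger too.
- peg_top (a point): Centre of the top of the driver's upright steel peg: 12 mm diameter, 55 mm from the shaft's axis, standing from the arm (99 mm above the worktop) up to this point, 142 mm above it. Within its circle only the hub stands above 84 mm; beside it stands the gauge (dial 67 mm high, end plate 98 mm).
- driver_axis (a point): Point on the shaft's axis, 88 mm above the worktop. Below the bridge the shaft carries a steel disc, 40 mm diameter, 16 mm thick, middle 43 mm above the worktop, set 5 mm off this axis; the direction of the offset differs each time and has no relation to the driver's arm.
- push_plate (a point): Middle of the top edge of the outer face (fixture +y side) of the gauge's upright end plate: 36 mm wide, 10 mm thick, from 24 to 98 mm above the worktop. Push this face toward the shaft (fixture -y): the gauge slides up to 70 mm against a drag of 8 N plus the plunger's 1.5 to 2.7 N and stays where it is left.
- plunger_tip (a point): Foremost point of the ball end (10 mm diameter) of the gauge's sprung plunger, 43 mm above the worktop, on the line through the shaft's axis along fixture y; at rest 145 mm in front of the end plate's outer face. On the disc it is about 15 mm from the axis at the lowest spot and 25 mm at the highest, less 0.2 to 0.4 mm of give.
- pointer (a joint): Angle (rad) of the black pointer on the white face-up dial (72 mm across): 0 with the plunger at rest (pointing to the end plate), growing clockwise from above, 0.35 rad (one division) per mm of plunger; ticks long and short in turn from 0. Spring 1.5 N at rest, 2.7 N at the travel's end (16 mm, 5.6 rad). A turn of the shaft swings it 3.5 rad, with one highest and one lowest point.
- espresso_cup: Bystander: small white cup, 61x78x54 mm, loose on the worktop; origin at the centre of its underside.
- capsule_a: Bystander: red coffee capsule, 37x37x28 mm, loose on the worktop; origin at the centre of its underside.
- capsule_b: Bystander: yellow-brown coffee capsule, 37x37x28 mm, loose on the worktop; origin at the centre of its underside.
- teaspoon: Bystander: teaspoon, 134x27x12 mm, loose on the worktop; origin at the centre of its underside.
- lime: Bystander: lime, 60x48x48 mm, loose on the worktop; origin at the centre of its underside.

How it is judged:
By the outcome, as a careful person would: the job done as asked, in the order asked, and still so for the second after the job is handed in, with the robot touching nothing.
It also fails if it takes over 72 s, if anything falls off the work surface, if the arm or the gripper's body presses on something with over 40 N, if the wrist force passes 120 N, or if a joint passes its speed limit or range.

## Working session

There is one attempt and no reset: what is moved stays moved. The work goes in short steps, Python scripts to look and compute and a tool call to move; the robot and the scene stay as the last step left them, time stands still between calls to the robot, and variables do not carry over. Pictures are saved under pics/ and viewed, at most 10 in all, crops included, and the job is handed in when it is done.

Besides the shell and the picture viewer there is one more tool, called after ">>>" in YAML: its name, and indented under it one key for each argument. step_arm: Moves the arm, as the interface text tells. Its arguments: {"type":"object","properties":{"rows":{"type":"array"},"fingers":{"type":"number"},"squeeze":{"type":"number"}},"required":["rows"]}

```bash
ls; mkdir -p pics
python3 - <<'E'
from bench import r, snapshot, get_calibration
import cv2
for n in("side","top"):
    cv2.imwrite(f"pics/{n}0.png",snapshot(n)); print(n,get_calibration(n))
print(r.sense())
E
```

```text
pics
side {'fovy': 49.675017677672336, 'cx': 320.29664865475274, 'cy': 242.3395371740682, 'eye': array([ 361.7840441 , -613.24221978,  680.97280514]), 'orientation': array([ 48.08136768,   0.50147888, -10.12299774])}
top {'fovy': 51.16020556535881, 'cx': 316.9652814087118, 'cy': 240.52417352191523, 'eye': array([ 390.54479159,   21.03999224, 1081.3172828 ]), 'orientation': array([  6.45617151,  -0.78880235, -90.93407071])}
{'time': 0.1, 'joint_pos': array([ 6.03657813e+01,  7.51039098e+00,  8.53226692e+01,  1.44244421e-03,
        8.72633104e+01, -4.89246940e+00]), 'qd': array([-0.07522731, -0.07893585, -0.14359934,  0.03305027,  0.05667392,
       -0.10942709]), 'joint_efforts': array([ 7.49742685e-04, -5.70956576e+01, -5.01940870e+01, -3.27850694e-04,
        8.27127165e-03,  5.62950083e-05]), 'tool_pos': array([250.84441877, 544.51771565, 241.35695036]), 'tcp_rot': array([-1.79904103e+02, -9.65448886e-03,  1.55258173e+02]), 'ft_force': array([ 0.03072194, -1.0226419 , -0.71420851]), 'wrist_torque': array([ 0.00591726,  0.00230753, -0.01505228]), 'grip_force': 0.0, 'finger_gap': 85.21802508261257}
```

View pics/top0.png

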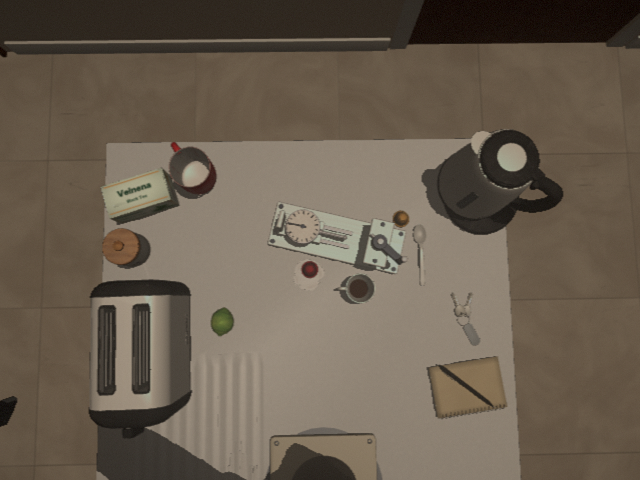

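View pics/side0.png

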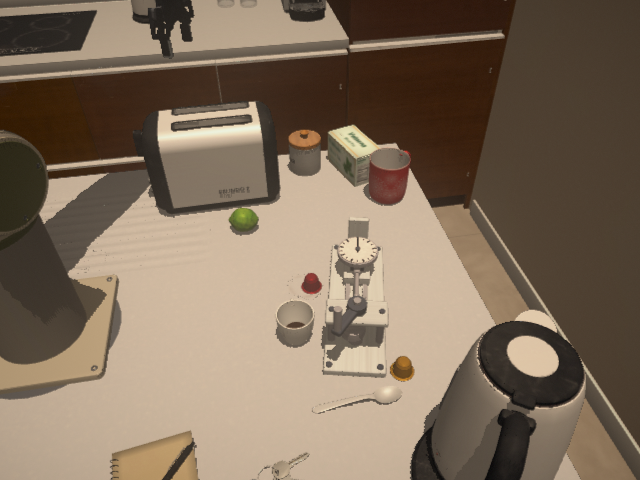

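The top view shows the fixture, with the gauge dial near (302,227), the end plate near (279,218) and the shaft hub near (379,241). The peg is to the hub's lower right, near (403,260). Next I'll zoom in.

Run:
```python
import cv2,numpy as np
a=cv2.imread("pics/top0.png")[195:285,260:420]; b=cv2.imread("pics/side0.png")[210:390,310:420]
a=cv2.resize(a,None,fx=5,fy=5,interpolation=cv2.INTER_CUBIC); cv2.imwrite("pics/topc.png",a)
b=cv2.resize(b,None,fx=3.3,fy=3.3,interpolation=cv2.INTER_CUBIC); cv2.imwrite("pics/sidec.png",b)
```

```text
(no output)
```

View pics/topc.png

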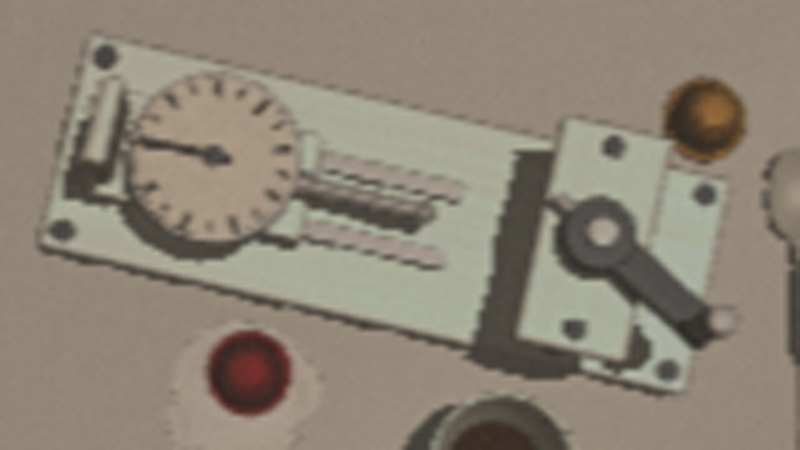

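View pics/sidec.png

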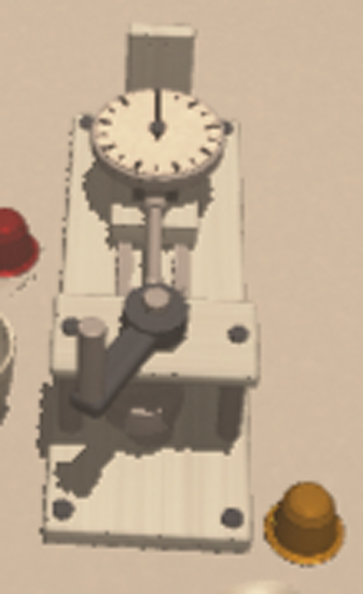

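The crops give top-view positions for the base corners, bridge corners, hub, peg top and end plate strip. In the side view the peg top is at crop (92,327), the hub at (156,298), and the pointer points at the end plate. I'll cast rays from these.

```bash
cat > h.py <<'E'
import numpy as np,cv2
from scipy.spatial.transform import Rotation as R
from bench import r,snapshot,get_calibration
def ray(n,u,v):
    c=get_calibration(n); f=240/np.tan(np.radians(c['fovy']/2))
    d=R.from_euler('xyz',c['orientation'],degrees=True).apply([(u-c['cx'])/f,-(v-c['cy'])/f,-1.])
    return np.array(c['eye']),d
def onz(n,u,v,z):
    e,d=ray(n,u,v); return e+d*(z-e[2])/d[2]
def tri(a,b):
    (e1,d1),(e2,d2)=ray(*a),ray(*b)
    t=np.linalg.lstsq(np.c_[d1,-d2],e2-e1,rcond=None)[0]
    p,q=e1+d1*t[0],e2+d2*t[1]; return (p+q)/2,np.linalg.norm(p-q)
def proj(n,P):
    c=get_calibration(n); f=240/np.tan(np.radians(c['fovy']/2))
    q=R.from_euler('xyz',c['orientation'],degrees=True).inv().apply(np.array(P)-c['eye'])
    return np.c_[c['cx']+f*q[...,0]/-q[...,2],c['cy']-f*q[...,1]/-q[...,2]] if q.ndim>1 else (c['cx']-f*q[0]/q[2],c['cy']+f*q[1]/q[2])
T=lambda x,y:("top",260+(x+.5)/5-.5,195+(y+.5)/5-.5)
S=lambda x,y:("side",310+(x+.5)/3.3-.5,210+(y+.5)/3.3-.5)
E
python3 - <<'E'
from h import *
np.set_printoptions(precision=1,suppress=True)
b=np.array([onz(*T(*p),14) for p in((92,37),(42,245),(686,390),(727,180))]);print("base",b)
print("len",[np.linalg.norm(b[i]-b[(i+1)%4]) for i in range(4)])
ey=((b[0]+b[1])-(b[2]+b[3]));ey/=np.linalg.norm(ey);print("ey yaw",np.degrees(np.arctan2(ey[1],ey[0])))
print("origin from base",b.mean(0)-82.5*ey)
g=np.array([onz(*T(*p),84) for p in((566,118),(672,142),(630,360),(520,335))]);print("bridge",g,g.mean(0))
print("hub top",onz(*T(602,230),108),tri(T(602,230),S(156,298)))
print("peg",onz(*T(723,320),142),tri(T(723,320),S(92,327)))
print("plate top",[onz(*T(*p),98) for p in((115,82),(90,160))],[onz(*S(*p),98) for p in((128,26),(195,30))])
print("plate tri corner",tri(T(105,80),S(195,28)),tri(T(85,158),S(128,24)))
print("dial",onz(*T(213,156),67),tri(T(213,156),S(157,128)))
E
```

```text
base [[ 596.    87.1   14. ]
 [ 506.   109.2   14. ]
 [ 439.8 -164.7   14. ]
 [ 529.8 -185.5   14. ]]
len [np.float64(92.67012402210584), np.float64(281.77742325311584), np.float64(92.38941063416303), np.float64(280.5509690820945)]
ey yaw 76.37364761606223
origin from base [ 498.5 -118.6   14. ]
bridge [[ 546.8 -107.8   84. ]
 [ 536.4 -150.3   84. ]
 [ 448.8 -130.5   84. ]
 [ 459.5  -86.9   84. ]] [ 497.9 -118.9   84. ]
hub top [ 498.5 -117.5  108. ] (array([ 499.3, -117.8,  106.7]), np.float64(1.3313364058243005))
peg [ 460.  -157.3  142. ] (array([ 461.1, -157.7,  140.5]), np.float64(2.12777163988898))
plate top [array([561.6,  73. ,  98. ]), array([530.5,  83.1,  98. ])] [array([531.6,  82.6,  98. ]), array([566.2,  72.5,  98. ])]
plate tri corner (array([565.1,  76.7,  95.8]), np.float64(4.463982295089047)) (array([531.8,  85.1,  97.3]), np.float64(0.7962520503024556))
dial [535.8  34.9  67. ] (array([536.9,  34.8,  65.5]), np.float64(1.719257783191833))
```

Checks: the bridge centre and hub agree, the peg radius comes out at 55.2 mm, and the heights are within 2 mm. Fixture +y is at yaw about 76.2° and the plate's outer face is about 203 mm from the axis. I'll raise the arm, swing over and shut the fingers.

>>> step_arm:
  rows:
    - [[0,0,-45],0]
    - [[0,0,-90],0]
    - [[0,0,-130],0]
    - [[-35,-21,-130],0]
    - [[-75,-44,-130],-2]
    - [[-115,-68,-130],-4]
    - [[-155,-91,-130],-6]
    - [[-195,-115,-130],-8]
    - [[-235,-138,-130],-10]
    - [[-275,-162,-130],-10.9]
    - [[-315,-185,-130],-10.9]
    - [[-355,-209,-130],-10.9]
  fingers: 0

```text
time: 1.3
tool_pos: [486.6, 204.8, 371.9]
tcp_rot: [-180.0, -0.0, 166.2]
ft_force: [0.1, 0.7, -0.6]
finger_gap: -0.2
grip_force: 0.0
```

>>> step_arm:
  rows:
    - [[-30,-26,20],0]
    - [[-60,-53,50],0]
    - [[-89,-79,80],0]
    - [[-89,-79,120],0]
    - [[-89,-79,160],0]
    - [[-89,-79,200],0]
    - [[-89,-79,230],0]
    - [[-89,-79,260],0]
    - [[-89,-79,280],0]
    - [[-89,-79,286],0]
    - [[-89,-79,286],0]

```text
time: 2.4
tool_pos: [552.6, 108.5, 85.2]
tcp_rot: [-180.0, -0.1, 166.2]
ft_force: [-0.3, -0.4, -0.1]
finger_gap: -0.1
grip_force: 0.0
```

Run:
```python
from h import *
i=snapshot("top"); cv2.imwrite("pics/top1.png",cv2.resize(i[150:290,230:430],None,fx=4,fy=4,interpolation=cv2.INTER_CUBIC))
```

```text
(no output)
```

View pics/top1.png

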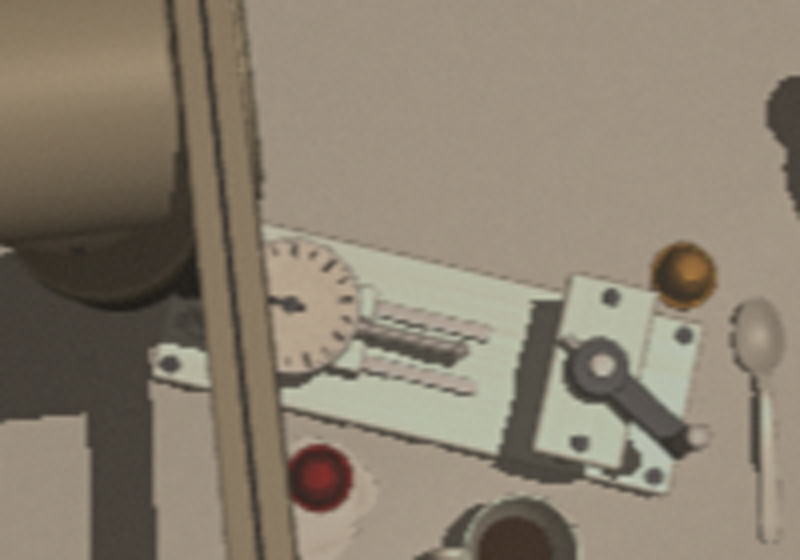

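The arm covers part of the dial in the top view, so I'll read the pointer from the side camera. I'll write the reader and check it at rest, where it should read 0.

```bash
cat >> h.py <<'E'
O=np.array([498.5,-118.2]); YAW=np.radians(76.2)
ey=np.array([np.cos(YAW),np.sin(YAW)]); ex=np.array([ey[1],-ey[0]])
def rect(img,n,d,half=45,k=4,z=67):   # dial plane, fixture x right, y up, centred at (0,d)
    w=np.array([[-half,half],[half,half],[half,-half],[-half,-half]],float)
    P=[np.r_[O+ex*a+ey*(d+b),z] for a,b in w]
    s=np.float32(proj(n,np.array(P)))
    N=2*half*k; H=cv2.getPerspectiveTransform(s,np.float32([[0,0],[N,0],[N,N],[0,N]]))
    return cv2.warpPerspective(cv2.cvtColor(img,cv2.COLOR_BGR2GRAY),H,(N,N),flags=cv2.INTER_CUBIC)
def pointer(img,n,d,k=4,half=45,save=None):
    g=cv2.GaussianBlur(rect(img,n,d),(0,0),3); N=len(g)
    # dial centre: dark hub, darkest disc of 5 mm near the middle
    disc=cv2.getStructuringElement(cv2.MORPH_ELLIPSE,(8*k//1+1,)*2).astype(float); disc/=disc.sum()
    m=cv2.filter2D(g.astype(float),-1,disc); c=N//2; w=9*k
    sub=m[c-w:c+w,c-w:c+w]; iy,ix=np.unravel_index(sub.argmin(),sub.shape); cy,cx=c-w+iy,c-w+ix
    th=np.radians(np.arange(0,360,1)); rr=np.arange(9,22,.5)*k
    X=(cx+rr[:,None]*np.sin(th)).astype(np.float32); Y=(cy-rr[:,None]*np.cos(th)).astype(np.float32)
    p=255-cv2.remap(g,X,Y,cv2.INTER_LINEAR).astype(float).mean(0); p-=np.median(p)
    j=p.argmax(); q=np.arange(-12,13); wt=np.clip(p[(j+q)%360]-p[j]*.3,0,None)
    ang=(j+(q*wt).sum()/wt.sum()); ang=(ang+20)%360-20
    if save: cv2.imwrite(save,g)
    return round(float(np.radians(ang)),3),round(p[j],0),((cx-c)/k,(c-cy)/k)
def peg(img):   # driver angle needs the peg top, triangulated elsewhere
    pass
E
python3 - <<'E'
from h import *
i=cv2.imread("pics/side0.png"); t=cv2.imread("pics/top0.png")
print(pointer(i,"side",157.6,save="pics/r0.png"),pointer(t,"top",157.6,save="pics/r1.png"))
print(pointer(snapshot("side"),"side",157.6))
a=np.hstack([cv2.imread("pics/r0.png"),cv2.imread("pics/r1.png")]);cv2.imwrite("pics/rr.png",a)
E
```

```text
(0.004, np.float64(134.0), (np.float64(1.5), np.float64(-1.5))) (-0.01, np.float64(81.0), (np.float64(0.0), np.float64(0.0)))
(0.004, np.float64(141.0), (np.float64(1.5), np.float64(-1.5)))
```

View pics/rr.png

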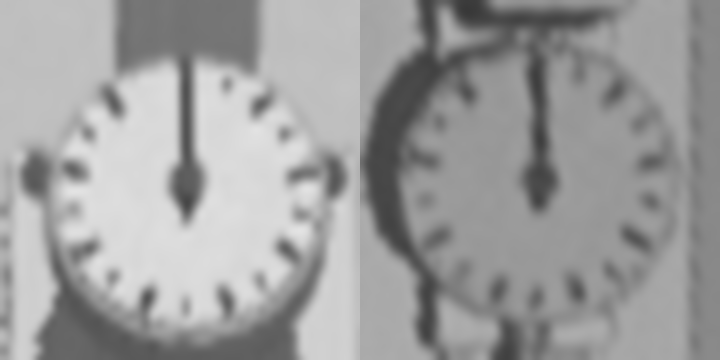

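>>> step_arm:
  rows:
    - [[0,-3,0],0]
    - [[0,-6,0],0]
    - [[0,-9,0],0]
    - [[0,-11,0],0]
    - [[0,-13,0],0]
    - [[0,-15,0],0]
    - [[0,-17,0],0]
    - [[0,-19,0],0]
    - [[0,-21,0],0]
    - [[0,-23,0],0]
    - [[0,-25,0],0]
    - [[0,-27,0],0]

```text
time: 3.7
tool_pos: [547.7, 83.8, 86.8]
tcp_rot: [179.8, 0.1, 166.2]
ft_force: [3.7, 8.0, -0.3]
finger_gap: 0.2
grip_force: 4.2
```

The reader gives 0.00 in both views. The plate is in contact at 8.8 N, so I'll keep pushing.

>>> step_arm:
  rows:
    - [[0,-2,0],0]
    - [[0,-4,0],0]
    - [[0,-6,0],0]
    - [[0,-8,0],0]
    - [[0,-10,0],0]
    - [[0,-12,0],0]
    - [[0,-14,0],0]
    - [[0,-16,0],0]
    - [[0,-18,0],0]
    - [[0,-20,0],0]

```text
time: 4.7
tool_pos: [542.8, 64.4, 86.8]
tcp_rot: [179.8, 0.0, 166.2]
ft_force: [1.9, 8.6, 0.7]
finger_gap: 0.1
grip_force: 4.3
```

```bash
cat > p.py <<'E'
from h import *
s=r.sense(); a=(s['tool_pos'][:2]-O)@ey; d=a-14.5-45.4
o=pointer(snapshot("side"),"side",d)
print(s['time'],"along",round(a,1),"d",round(d+o[2][1]+1.5,1),o,s['ft_force'].round(1))
E
python3 p.py
```

```text
4.7 along 187.9 d 123.8 (-0.007, np.float64(148.0), (np.float64(1.5), np.float64(-5.75))) [1.9 8.6 0.7]
```

>>> step_arm:
  rows:
    - [[0,-1,0],0]
    - [[0,-2,0],0]
    - [[0,-3,0],0]
    - [[0,-3,0],0]

```text
time: 5.15
tool_pos: [542.1, 61.4, 86.8]
tcp_rot: [179.9, 0.0, 166.2]
ft_force: [0.8, 7.2, -0.4]
finger_gap: 0.1
grip_force: 3.7
```

```bash
python3 p.py
```

```text
5.15 along 184.8 d 120.6 (-0.007, np.float64(147.0), (np.float64(1.5), np.float64(-5.75))) [ 0.8  7.2 -0.4]
```

>>> step_arm:
  rows:
    - [[0,-1,0],0]
    - [[0,-2,0],0]
    - [[0,-3,0],0]
    - [[0,-3,0],0]

```text
time: 5.6
tool_pos: [541.3, 58.4, 86.8]
tcp_rot: [179.9, 0.0, 166.2]
ft_force: [1.8, 7.7, 1.7]
finger_gap: -0.0
grip_force: 3.7
```

```bash
python3 p.py
```

```text
5.6 along 181.7 d 117.3 (0.011, np.float64(145.0), (np.float64(1.25), np.float64(-6.0))) [1.8 7.7 1.7]
```

>>> step_arm:
  rows:
    - [[0,-1,0],0]
    - [[0,-2,0],0]
    - [[0,-3,0],0]
    - [[0,-3,0],0]

```text
time: 6.05
tool_pos: [540.6, 55.5, 86.8]
tcp_rot: [179.9, 0.0, 166.2]
ft_force: [1.8, 6.8, 1.0]
finger_gap: 0.0
grip_force: 3.7
```

```bash
python3 p.py
```

```text
6.05 along 178.8 d 114.6 (-0.015, np.float64(152.0), (np.float64(1.5), np.float64(-5.75))) [1.8 6.8 1. ]
```

>>> step_arm:
  rows:
    - [[0,-1,0],0]
    - [[0,-2,0],0]
    - [[0,-2,0],0]

```text
time: 6.4
tool_pos: [540.2, 53.8, 86.8]
tcp_rot: [179.8, 0.0, 166.2]
ft_force: [1.6, 9.0, 0.9]
finger_gap: -0.0
grip_force: 4.4
```

```bash
python3 p.py
```

```text
6.4 along 177.0 d 112.9 (0.154, np.float64(150.0), (np.float64(1.5), np.float64(-5.75))) [1.6 9.  0.9]
```

>>> step_arm:
  rows:
    - [[0,-1,0],0]
    - [[0,-2,0],0]
    - [[0,-2.3,0],0]
    - [[0,-2.3,0],0]

```text
time: 6.85
tool_pos: [539.7, 51.7, 86.8]
tcp_rot: [179.8, 0.0, 166.2]
ft_force: [1.7, 9.1, 1.0]
finger_gap: -0.3
grip_force: 4.7
```

```bash
python3 p.py
```

```text
6.85 along 174.8 d 111.2 (0.949, np.float64(157.0), (np.float64(1.75), np.float64(-5.25))) [1.7 9.1 1. ]
```

The pointer is at 0.95 rad, about as asked, with contact near the disc's lowest spot. Next I'll back off, lift, and go round behind the peg to push it clockwise with the tool's +x face.

>>> step_arm:
  rows:
    - [[0,4,0],0]
    - [[0,10,0],0]
    - [[0,10,-30],0]
    - [[0,10,-70],0]
    - [[0,5,-103],0]
    - [[1,-35,-103],6]
    - [[2,-80,-103],12]
    - [[2,-125,-103],18]
    - [[3,-165,-103],24]
    - [[4,-200,-103],30]
    - [[4,-225,-103],30.5]
    - [[4,-234,-103],30.5]

```text
time: 8.1
tool_pos: [478.5, -178.4, 189.3]
tcp_rot: [-180.0, 0.0, 135.5]
ft_force: [0.1, -0.1, -0.6]
finger_gap: 0.2
grip_force: 0.0
```

```bash
cat > q.py <<'E'
from h import *
import sys
s=r.sense(); v=s['tool_pos'][:2]-O; f=np.array([v@ex,v@ey])
print(s['time'],"fix",f.round(1),"polar",round(np.hypot(*f),1),round(np.degrees(np.arctan2(f[1],f[0]))%360,1),"z",s['tool_pos'][2].round(1),"yaw",s['tcp_rot'][2].round(1),"j6",s['joint_pos'][5].round(0),"F",s['ft_force'].round(1))
for n in("top","side"):
    i=snapshot(n); print(n,pointer(i,n,110.9))
    if len(sys.argv)>1: cv2.imwrite(f"pics/{sys.argv[1]}{n}.png",i)
E
python3 q.py a
```

```text
8.1 fix [ -5.  -63.2] polar 63.4 265.5 z 189.3 yaw 135.5 j6 -72.0 F [ 0.1 -0.1 -0.6]
top (0.948, np.float64(81.0), (np.float64(0.0), np.float64(0.75)))
side (3.311, np.float64(1.0), (np.float64(-7.75), np.float64(-3.5)))
```

>>> step_arm:
  rows:
    - [[0,0,30],0]
    - [[0,2,55],0]
    - [[0,2,65],0]
    - [[0,2,65],0]
    - [[2,2,65],0]
    - [[4,2,65],0]
    - [[6,2,65],0]
    - [[8,2,65],0]
    - [[9,2,65],0]
    - [[10,2,65],0]
    - [[11,2,65],0]
    - [[11,2,65],0]

```text
time: 9.4
tool_pos: [473.1, -167.5, 124.7]
tcp_rot: [180.0, 0.1, 135.7]
ft_force: [1.5, -3.0, 1.0]
finger_gap: -0.0
grip_force: 1.3
```

```bash
python3 q.py b; python3 -c "
import numpy as np
for b in (4,8,12,16,20,24,28,32,36,40,44,48):
    t=np.radians(b);print([[round(17*(1-np.cos(t))+55*np.sin(t),1),round(55*(1-np.cos(t))-17*np.sin(t),1),0],b],end=',')"
```

```text
9.4 fix [-12.9 -53.9] polar 55.4 256.5 z 124.7 yaw 135.7 j6 -71.0 F [ 1.5 -3.   1. ]
top (0.985, np.float64(76.0), (np.float64(0.25), np.float64(0.75)))
side (3.836, np.float64(1.0), (np.float64(-3.5), np.float64(-2.0)))
[[np.float64(3.9), np.float64(-1.1), 0], 4],[[np.float64(7.8), np.float64(-1.8), 0], 8],[[np.float64(11.8), np.float64(-2.3), 0], 12],[[np.float64(15.8), np.float64(-2.6), 0], 16],[[np.float64(19.8), np.float64(-2.5), 0], 20],[[np.float64(23.8), np.float64(-2.2), 0], 24],[[np.float64(27.8), np.float64(-1.5), 0], 28],[[np.float64(31.7), np.float64(-0.7), 0], 32],[[np.float64(35.6), np.float64(0.5), 0], 36],[[np.float64(39.3), np.float64(1.9), 0], 40],[[np.float64(43.0), np.float64(3.6), 0], 44],[[np.float64(46.5), np.float64(5.6), 0], 48],
```

It's touching the peg at about 3.4 N. Now I'll push round in arcs.

>>> step_arm:
  rows:
    - [[3.9,-1.1,0],4]
    - [[7.8,-1.8,0],8]
    - [[11.8,-2.3,0],12]
    - [[15.8,-2.6,0],16]
    - [[19.8,-2.5,0],20]
    - [[23.8,-2.2,0],24]
    - [[27.8,-1.5,0],28]
    - [[31.7,-0.7,0],32]
    - [[31.7,-0.7,0],32]

```text
time: 10.4
tool_pos: [449.6, -145.2, 124.3]
tcp_rot: [180.0, -0.0, 103.6]
ft_force: [0.7, -0.3, -0.4]
finger_gap: -0.1
grip_force: 0.3
```

```bash
python3 q.py c
```

```text
10.4 fix [-41.1 -37.9] polar 55.8 222.7 z 124.3 yaw 103.6 j6 -38.0 F [ 0.7 -0.3 -0.4]
top (2.025, np.float64(76.0), (np.float64(-0.75), np.float64(0.5)))
side (4.476, np.float64(3.0), (np.float64(-9.0), np.float64(-6.25)))
```

>>> step_arm:
  rows:
    - [[3.9,-1.1,0],4]
    - [[7.8,-1.8,0],8]
    - [[11.8,-2.3,0],12]
    - [[15.8,-2.6,0],16]
    - [[19.8,-2.5,0],20]
    - [[23.8,-2.2,0],24]
    - [[23.8,-2.2,0],24]

```text
time: 11.2
tool_pos: [441.7, -122.7, 124.1]
tcp_rot: [-180.0, -0.0, 79.7]
ft_force: [0.2, -1.2, -0.4]
finger_gap: -0.0
grip_force: 0.2
```

```bash
python3 q.py d
```

```text
11.2 fix [-54.1 -17.9] polar 57.0 198.4 z 124.1 yaw 79.7 j6 -12.0 F [ 0.2 -1.2 -0.4]
top (2.659, np.float64(86.0), (np.float64(-0.5), np.float64(0.75)))
side (4.914, np.float64(16.0), (np.float64(-1.75), np.float64(-8.75)))
```

>>> step_arm:
  rows:
    - [[3.9,-1.1,0],4]
    - [[7.8,-1.8,0],8]
    - [[11.8,-2.3,0],12]
    - [[15.8,-2.6,0],16]
    - [[19.8,-2.5,0],20]
    - [[19.8,-2.5,0],20]

```text
time: 11.9
tool_pos: [442.8, -102.9, 124.1]
tcp_rot: [-180.0, 0.0, 59.7]
ft_force: [0.1, -1.2, 0.2]
finger_gap: -0.0
grip_force: 0.3
```

```bash
python3 q.py e
cat > fit.py <<'E'
from h import *
from scipy.optimize import least_squares
D=np.array(eval(open("data.txt").read()))
def m(p,a):
    g=np.radians(a-p[0]); return p[1]+.35*(5*np.cos(g)+np.sqrt(625-25*np.sin(g)**2)-30)
o=least_squares(lambda p:m(p,D[:,0])-D[:,1],[140,3.3]); c=np.linalg.inv(o.jac.T@o.jac)
print("peak yaw/angle",o.x,"res",o.fun.round(3),"1sig(0.03)",.03*np.sqrt(np.diag(c)))
E
```

```text
11.9 fix [-57.7   1.6] polar 57.7 178.4 z 124.1 yaw 59.7 j6 11.0 F [ 0.1 -1.2  0.2]
top (3.057, np.float64(84.0), (np.float64(-0.25), np.float64(1.0)))
side (4.309, np.float64(27.0), (np.float64(-8.0), np.float64(-5.5)))
```

```bash
echo "[(222.7,2.025),(198.4,2.659),(178.4,3.057)]">data.txt; python3 fit.py;  echo "[(135.7,.985),(103.6,2.025),(79.7,2.659),(59.7,3.057)]">data.txt; python3 fit.py
```

```text
peak yaw/angle [156.8236096    3.19579171] res [-0.011  0.019 -0.008] 1sig(0.03) [2.50102257 0.05835954]
peak yaw/angle [36.08266353  3.22828082] res [ 0.029 -0.028  0.003 -0.003] 1sig(0.03) [2.39832534 0.06072576]
```

>>> step_arm:
  rows:
    - [[3.9,-1.1,0],4]
    - [[7.8,-1.8,0],8]
    - [[11.8,-2.3,0],12]
    - [[15.8,-2.6,0],16]
    - [[15.8,-2.6,0],16]

```text
time: 12.5
tool_pos: [448.6, -87.9, 124.2]
tcp_rot: [-180.0, 0.0, 43.7]
ft_force: [-0.6, -0.3, 0.4]
finger_gap: -0.3
grip_force: 0.3
```

```bash
python3 q.py f
```

```text
12.5 fix [-55.7  17.5] polar 58.4 162.6 z 124.2 yaw 43.7 j6 29.0 F [-0.6 -0.3  0.4]
top (3.21, np.float64(84.0), (np.float64(-0.25), np.float64(0.5)))
side (3.845, np.float64(43.0), (np.float64(-9.0), np.float64(6.25)))
```

```bash
echo "[(222.7,2.025),(198.4,2.659),(178.4,3.057),(162.6,3.21)]">data.txt; python3 fit.py;  echo "[(135.7,.985),(103.6,2.025),(79.7,2.659),(59.7,3.057),(43.7,3.21)]">data.txt; python3 fit.py
python3 - <<'E'
from h import *
for c in "abcdef":
    i=cv2.imread(f"pics/{c}top.png"); print(c,[pointer(i,"top",110.9+x)[0] for x in(-1,0,1)])
i=cv2.imread("pics/ftop.png");cv2.imwrite("pics/f4.png",cv2.resize(i[170:290,250:430],None,fx=4.4,fy=4.4,interpolation=cv2.INTER_CUBIC))
E
```

```text
peak yaw/angle [155.95006432   3.21758014] res [-0.016  0.02   0.002 -0.007] 1sig(0.03) [1.51757263 0.03118639]
peak yaw/angle [36.07480571  3.22849021] res [ 0.029 -0.028  0.003 -0.003 -0.   ] 1sig(0.03) [1.38936816 0.03161085]
a [0.948, 0.948, 0.948]
b [0.985, 0.985, 0.985]
c [2.025, 2.025, 2.025]
d [2.659, 2.659, 2.659]
e [3.057, 3.057, 3.057]
f [3.21, 3.21, 3.21]
```

View pics/f4.png

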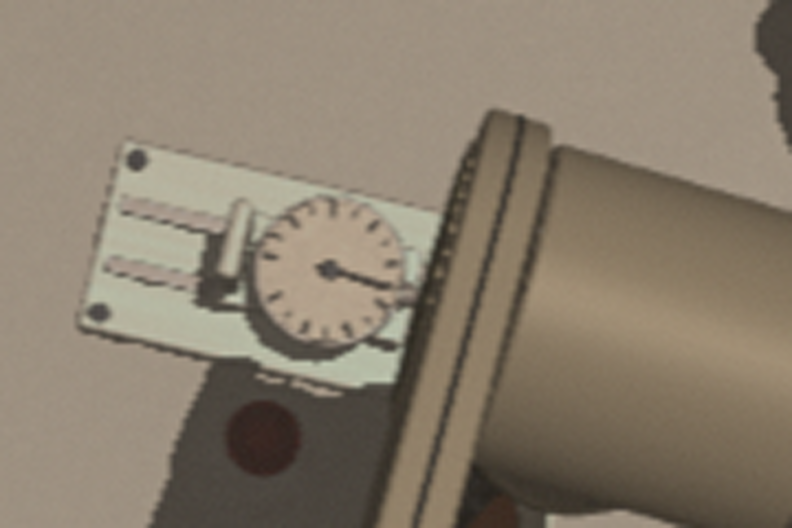

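The pointer is clearly visible at about 3.21 rad and levelling off. Both fits put the peak about 7° further on.

>>> step_arm:
  rows:
    - [[3.4,-1.0,0],3.5]
    - [[6.8,-1.7,0],7]
    - [[6.8,-1.7,0],7]

```text
time: 12.9
tool_pos: [452.3, -82.1, 124.2]
tcp_rot: [-180.0, 0.0, 36.7]
ft_force: [-0.8, -1.4, -0.5]
finger_gap: -0.4
grip_force: 0.5
```

```bash
python3 q.py g
```

```text
12.9 fix [-53.5  24.1] polar 58.6 155.8 z 124.2 yaw 36.7 j6 37.0 F [-0.8 -1.4 -0.5]
top (3.24, np.float64(87.0), (np.float64(-0.25), np.float64(0.75)))
side (3.976, np.float64(52.0), (np.float64(-9.0), np.float64(9.0)))
```

>>> step_arm:
  rows:
    - [[-5,0,0],0]
    - [[-12,0,0],0]
    - [[-12,0,-30],0]
    - [[-12,0,-70],0]
    - [[-40,-30,-110],0]
    - [[-70,-65,-110],0]
    - [[-100,-100,-110],0]
    - [[-125,-140,-110],0]
    - [[-140,-180,-110],0]
    - [[-150,-200,-110],0]
    - [[-150,-200,-110],0]

```text
time: 14.1
tool_pos: [256.8, -12.9, 237.2]
tcp_rot: [-178.4, 1.9, 36.8]
ft_force: [0.9, 0.1, 0.3]
finger_gap: 0.1
grip_force: 0.0
```

```bash
python3 q.py h
python3 - <<'E'
import cv2,numpy as np
a=cv2.resize(cv2.imread("pics/htop.png")[195:285,330:420],None,fx=4.4,fy=4.4,interpolation=cv2.INTER_CUBIC)
b=cv2.resize(cv2.imread("pics/hside.png")[260:350,310:400],None,fx=4.4,fy=4.4,interpolation=cv2.INTER_CUBIC)
cv2.imwrite("pics/h2.png",np.hstack([a,b]))
E
```

```text
14.1 fix [-259.8   44.6] polar 263.6 170.3 z 237.2 yaw 36.8 j6 39.0 F [0.9 0.1 0.3]
top (3.23, np.float64(81.0), (np.float64(-0.25), np.float64(0.75)))
side (3.225, np.float64(136.0), (np.float64(1.5), np.float64(-1.5)))
```

View pics/h2.png

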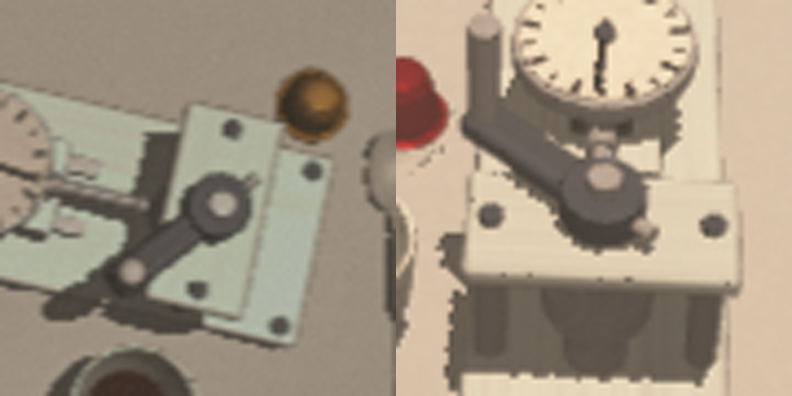

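The driver is clear of the robot. The peg top is at (132,272) in the top crop and (88,27) in the side crop. The pointer reads 3.23 in both views. I'll measure the driver angle and refit.

```bash
python3 - <<'E'
from h import *
A=lambda x,y:("top",330+(x+.5)/4.4-.5,195+(y+.5)/4.4-.5)
B=lambda x,y:("side",310+(x+.5)/4.4-.5,260+(y+.5)/4.4-.5)
for P in (onz(*A(132,272),142),tri(A(132,272),B(88,27))[0]):
    v=P[:2]-O; print(P.round(1),np.hypot(*v).round(1),np.degrees(np.arctan2(v@ey,v@ex))%360)
E
echo "[(239.5,.948),(205.5,2.025),(181.4,2.659),(161.4,3.057),(145.5,3.21),(138.6,3.235)]">data.txt; python3 fit.py
echo "[(205.5,2.025),(181.4,2.659),(161.4,3.057),(145.5,3.21),(138.6,3.235)]">data.txt; python3 fit.py
```

```text
[465.3 -73.4 142. ] 55.8 140.29118034156696
[466.4 -73.6 140.5] 54.9 139.54628601670422
peak yaw/angle [138.08391102   3.22934873] res [ 0.015 -0.024  0.011  0.002  0.002 -0.006] 1sig(0.03) [1.05902906 0.02185302]
peak yaw/angle [138.41617748   3.22750511] res [-0.016  0.017  0.005  0.001 -0.008] 1sig(0.03) [1.17979154 0.02183758]
```

The final driver angle is within about 1° of the fitted peak (3.23 rad), and the robot is clear of everything. I'll hand in.

```bash
python3 -c "
from bench import r
print(r.hand_in())"
```

```text
the job is handed in; nothing more can be done
None
```

I handed the job in: the gauge was pushed in to about 0.95 rad, and the shaft is turned to within about 1° of its fitted highest spot (pointer 3.23 rad, read the same in both views after the arm backed away), with the measured forces at about 10 N or less and the robot touching nothing.

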